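# Index the saw stop to the marked hole of its track

## Task

Pick up the stop by its metal body (never carry it by the sprung knob), lower it gently into the track's open mouth, lined up with the track, and let go of it there. Then take it by its black knob, pull the knob up, slide the stop along the track to the hole that the arrow-shaped pointer marks, and let the plunger snap fully into that hole; leave the mug, the wrench and the jar alone.

Things in the scene. Friction and masses are not known exactly. Their poses are not given: they have to be found in the camera images.
- track: Aluminium T-track with black end caps, fixed to the bench, 300 mm long, 58 wide, 25 high. Origin at bench height on its centre line, at the middle of the mouth; x runs along the track from the mouth towards the holes, y across, z up. Dark steel floor 9 mm above the bench; channel 42 mm wide, closed at x = -55 and 225 mm. Holes in the floor on the centre line at x = 50, 95, 135 and 175 mm.
- mouth (a point): Middle of the track's mouth, on its floor. At the mouth (track x from -38 to 38 mm) the channel is open above over its full 42 mm width: the stop goes in and out only here, and the floor is solid. Elsewhere two lips, 21 to 25 mm above the bench, leave a slot only 26 mm wide.
- last_hole (a point): Centre of the last hole (track x = 175 mm), at the floor's top, 9 mm above the bench. All holes are 13 mm along the track by 16 mm across and 9 mm deep. A 10 mm high lug reaches out to 79 mm from the centre line on the track's -y side at each of the last three holes.
- pointer: Dark steel arrow-shaped plate, 62 mm long, 30 wide, fixed on one of the three lugs on the track's -y side (tops out at 19 mm), its tip towards the wanted hole (track x = 95, 135 or 175 mm); the other two lugs carry only a round screw head. Origin 60 mm from the track's centre line, at the same track x as the wanted hole; axes parallel to the track's.
- stop: Loose slide block, about 0.7 kg, upright on the bench. Origin at the centre of its underside, z up, x along its length. Slippery grey plastic foot 60 x 36 x 10 mm, neck 18 mm wide up to 19 mm, aluminium body 66 mm long (x), 50 wide (y), from 19 to 55 mm above the origin. The foot runs under the track's lips; end for end it fits as well. In the track its origin is 9 mm above the bench.
- knob: Round black knob on top of the stop's plunger, 28 mm across and 22 mm high. Its origin is the same point as the stop's origin, shifted up along z by the plunger's travel: the knob's material lies from 60 to 82 mm above its origin, on the z axis.
- plunger (a joint): Travel of the spring plunger in the stop, m, growing upwards: 0 = pin fully out (in a hole), tip 7 mm below the foot; 0.007 = tip level with the underside, as on a solid floor or the bench; from 0.008 it clears the holes; 0.020 = end of travel. The spring pushes down with 1.2 N at 0, 4.2 N at 0.020, less than the stop's weight. Pin 9 mm thick, tapered tip.
- mug: Brown mug, 80 mm across, 95 mm high, origin under its centre: leave it alone.
- wrench: Steel wrench, 180 mm long, lying flat: leave it alone.
- jar: Glass jar with a steel cap, 68 mm across, 85 mm high, origin under its centre: leave it alone.
There are look-alikes about, which are no part of the job. Leave any pink look-alike of the stop alone.

How it is judged:
On the way, in this order (a step that is already met when the one before it is completed fails the run):
1. the stop stands in the track's mouth, foot on the track's floor, and nothing holds it (x of stop in the frame of track between -0.02 and 0.02 m and y of stop in the frame of track between -0.006 and 0.006 m and z of stop in the frame of track between 0.006 and 0.012 m and contact force between the fingers and stop below 0.1 N), for 0.2 s.
2. the stop is in the narrow part of the track, past the first hole, with its knob held and pulled up (x of stop in the frame of track above 0.06 m and z of stop in the frame of track below 0.016 m and value of joint plunger above 0.0078 m and contact force between the fingers and knob above 0.5 N), for 0.05 s.
At the end, for the whole second after the job is handed in: The stop sits upright on the track's floor (within 3 mm), within 5 mm of the hole at the pointer, its plunger snapped in (within 2 mm of fully out), at rest and let go (x of stop in the frame of pointer between -0.005 and 0.005 m and horizontal distance between stop and pointer below 0.066 m and z of stop in the frame of track below 0.012 m and value of joint plunger below 0.002 m and angle between stop's own z axis and vertical below 0.1 rad and linear speed of stop below 0.01 m/s); the robot touches nothing.
It fails at once if the stop is carried by its knob (contact force between the fingers and knob above 1 N and height (world z) of stop above 0.03 m).
It fails at once if the stop is dropped (linear speed of stop above 0.5 m/s and contact force between the fingers and stop below 0.1 N).
It fails at once if the stop is tipped over (angle between stop's own z axis and vertical above 0.6 rad).
It fails at once if the mug, the wrench or the jar is moved more than 30 mm (distance of any of mug, wrench, jar from where it was at the start of the episode above 0.03 m).
It also fails if it takes over 51 s, if anything falls off the work surface, if the arm or the gripper's body presses on something with over 40 N, if the wrist force passes 120 N, or if a joint passes its speed limit or range.

## Robot

A 7-joint arm with a two-finger parallel gripper is mounted at the origin on the work surface. World frame = base frame: x ahead of the robot, y to its left, z up, the work surface at z = 0. Lengths are in m, angles in rad, forces in N, time in s.
With the tool pointing down it reaches from about 0.425 to 0.95 m from the base axis. Payload 4.7 kg.
Tool frame: the origin (TCP) lies on the mounting face of the last link; the fingertips stand 173 mm ahead of it and the grasp point (between the pads) lies 155 mm ahead of it (grasp_offset is the distance from the TCP to the grasp point, in m); z points along the fingers, y is the line along which they close (so a half turn about z gives the same grasp; the last joint's range is limited). The gripper opens to 85 mm and grips with 20 to 120 N. Pads are 22 mm wide; open, the fingers measure 114 mm over their backs; the gripper's body (76 mm by 85 mm) begins 54 mm behind the grasp point. The pads swing forward as they close: fully open they stand 13 mm farther back than shut.
Start: joints at [1.315, 0.469, -0.049, 1.532, 0.024, 1.141, -0.082], TCP at [0.152, -0.658, 0.405] pointing down, gripper open.
Joint ranges: [-2.59, 2.59], [-0.33, 1.99], [-1.39, 1.29], [0.1, 2.45], [-1.04, 4.18], [0.21, 1.99], [-2.66, 2.66]. Speed limits (rad/s): [2.57, 2.57, 3.14, 3.14, 3.14, 3.14, 3.14].

## Interface

Orientations are given as a unit quaternion [w, x, y, z].
In Python, from rig import move_pose, line_to, movej, ungrasp, grab, dwell, ik, get_state, capture, camera_info, Unreachable, close_job, grasp_offset gives the robot as it stands. The module is installed in compiled form; this text tells all that it offers. Calls block until the motion is done:
- move_pose(position, orientation): joint-space move of the TCP to a pose.
- line_to(position, max_speed=0.15, attitude=None, f_stop=None): straight line of the TCP; attitude=None keeps the orientation; max_speed is the mean speed in m/s. With f_stop (N) it stops when the force on the tool has changed by that much, and returns True; else False.
- movej(angles): joint-space move.
- ungrasp() and grab(newtons=None): open the fingers fully, or close them until they stop; newtons is the grip in N (None keeps the last).
- dwell(seconds).
- ik(position, orientation): joint angles nearest the present ones, or None.
- get_state(): the state.
- capture(name): name is "scene" or "top" or "wrist"; returns the picture (400x640x3 uint8, blue, green, red); there is no depth.
- camera_info(name): a dict with "K" (3x3 intrinsics, pixels), "k1" (the pictures are not rectified: a ray, as slopes to the right and down, at radius r is drawn at 1 + k1 r^2 times it, then the intrinsics apply), "origin" and "orientation" of the camera in the world. Camera axes: x right, y up, looking along -z (the intrinsics and any distortion apply to the point x, -y, -z); pixel columns grow to the right and rows downward; lengths in m; the calibration is good to about 2 mm. A picture is of the moment at which its call begins: read the wrist's pose just before it. camera_info takes no time and is no camera call; for the wrist camera it gives the pose at the moment of the call.
A pose or a line that the arm cannot do raises Unreachable and nothing moves.
- close_job(): hands the job in; it is judged then, once.
The state is a dict: "time_s": time; "joint_pos": joint angles; "joint_vel": joint speeds; "joint_efforts": joint torques, N m; "tcp_pos": TCP position; "eef_rot": TCP orientation; "ft_force": force on the tool from outside, world axes, zero at the start; "ft_torque": the same for the moment, N m; "grip_width": opening from 0.0 (shut) to 1.0 (fully open); "grasp_force": force on a finger pad.
Only numpy, scipy, OpenCV 4.12 (cv2) and the standard library are available. Lean on these libraries where they do the work, as an engineer would, in place of code of your own. Each camera call takes 0.05 s, during which the arm holds its last target. There are 200 camera calls.

## Working session

There is one attempt and no reset: what is moved stays moved. The work goes in short steps, each a Python script; the robot and the scene stay as the last script left them, time stands still between calls to the robot, and variables do not carry over. Pictures are saved under pics/ and viewed, at most 10 in all, crops included, and the job is handed in when it is done.

```bash
mkdir -p pics; python3 - <<'E'
from rig import *
import cv2
for n in ("scene","top","wrist"):
    cv2.imwrite(f"pics/{n}0.png",capture(n)); i=camera_info(n); print(n,i)
print(grasp_offset,get_state())
E
```

```text
scene {'K': array([[395.60112878,   0.        , 320.74971599],
       [  0.        , 395.60112878, 196.10202127],
       [  0.        ,   0.        ,   1.        ]]), 'k1': 0.023807989637174915, 'origin': array([1.03430745, 0.55368425, 0.53599915]), 'orientation': array([0.27284711, 0.15366223, 0.44913508, 0.83679153])}
top {'K': array([[482.89389899,   0.        , 321.72750727],
       [  0.        , 482.89389899, 194.37644607],
       [  0.        ,   0.        ,   1.        ]]), 'k1': -0.09182980189987466, 'origin': array([ 0.3638831 , -0.04895492,  1.36940464]), 'orientation': array([ 0.70639195,  0.06441691, -0.06152296, -0.70219357])}
wrist {'K': array([[291.1989196 ,   0.        , 318.80861361],
       [  0.        , 291.1989196 , 202.95109439],
       [  0.        ,   0.        ,   1.        ]]), 'k1': -0.032532880424625904, 'origin': array([ 0.21868387, -0.64082071,  0.37355389]), 'orientation': array([ 0.77565193, -0.10663206,  0.08534218, -0.61620646])}
0.1547 {'time_s': 0.15, 'joint_pos': array([ 1.31513678,  0.46931164, -0.0485975 ,  1.53338312,  0.02411519,
        1.14103484, -0.08228885]), 'joint_vel': array([ 4.60374205e-04, -3.50932720e-03, -9.97281922e-05, -3.69062342e-03,
        6.68982649e-04, -4.32369049e-04, -6.57864471e-04]), 'joint_efforts': array([ 1.13007678e-03, -5.10765767e+01, -4.61983716e-02, -2.37978047e+01,
        1.08546720e-02,  5.35414452e-03, -9.24818941e-07]), 'tcp_pos': array([ 0.15174135, -0.65754784,  0.40388033]), 'eef_rot': array([-7.66384700e-04,  9.93576575e-01,  1.13159128e-01, -1.18216572e-04]), 'ft_force': array([ 1.26116363, -0.44278214,  0.18552766]), 'ft_torque': array([ 0.01506667, -0.06308344, -0.03708915]), 'grasp_force': 0.0, 'grip_width': 0.9991610600948054}
```

View pics/top0.png

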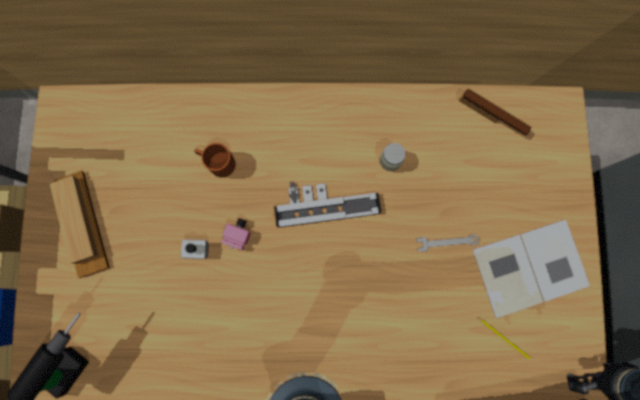

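View pics/scene0.png

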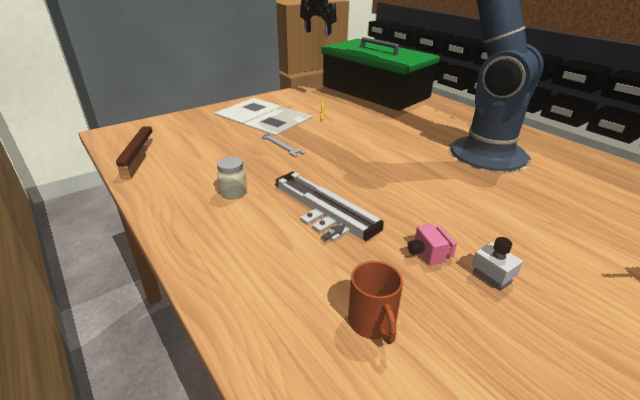

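The top view shows the grey stop at (194,249), with the pink look-alike lying at (236,236). The track runs from (277,215) to (380,203), with its mouth on the right. The pointer seems to be on the leftmost lug at (294,192). Zooming in to measure.

```bash
cat > h.py <<'E'
import numpy as np, cv2
from scipy.spatial.transform import Rotation as R
from rig import *
def rot(q): return R.from_quat([q[1],q[2],q[3],q[0]]).as_matrix()
def pix2world(ci,px,z):
    K=ci["K"]; px=np.atleast_2d(px).astype(float)
    n=cv2.undistortPoints(px[:,None],K,np.array([ci["k1"],0,0,0.]))[:,0]
    d=np.c_[n[:,0],-n[:,1],-np.ones(len(n))]@rot(ci["orientation"]).T
    o=np.array(ci["origin"]); return o+d*((z-o[2])/d[:,2])[:,None]
def world2pix(ci,P):
    c=(np.atleast_2d(P)-ci["origin"])@rot(ci["orientation"])
    c=c*[1,-1,-1]; 
    return cv2.projectPoints(c[:,None],np.zeros(3),np.zeros(3),ci["K"],np.array([ci["k1"],0,0,0.]))[0][:,0]
def down(yaw):
    "tool down, closing line (tool y) along world direction yaw (mod pi)"
    y=np.array([np.cos(yaw),np.sin(yaw),0]); z=np.array([0,0,-1.]); x=np.cross(y,z)
    q=R.from_matrix(np.c_[x,y,z]).as_quat(); return np.array([q[3],q[0],q[1],q[2]])
E
python3 - <<'E'
from h import *
im=cv2.imread("pics/top0.png")
a=cv2.resize(im[175:265,170:250],None,fx=5,fy=5,interpolation=cv2.INTER_CUBIC)
b=cv2.resize(im[175:235,270:390],None,fx=6,fy=6,interpolation=cv2.INTER_CUBIC)
cv2.imwrite("pics/za.png",a);cv2.imwrite("pics/zb.png",b)
ci=camera_info("top")
print(pix2world(ci,[[194,249],[277,215],[380,203],[236,236],[217,158],[393,157],[448,243]],0.03).round(3))
E
```

```text
[[ 0.449  0.312  0.03 ]
 [ 0.546  0.082  0.03 ]
 [ 0.582 -0.207  0.03 ]
 [ 0.486  0.195  0.03 ]
 [ 0.71   0.259  0.03 ]
 [ 0.715 -0.246  0.03 ]
 [ 0.47  -0.395  0.03 ]]
```

View pics/zb.png

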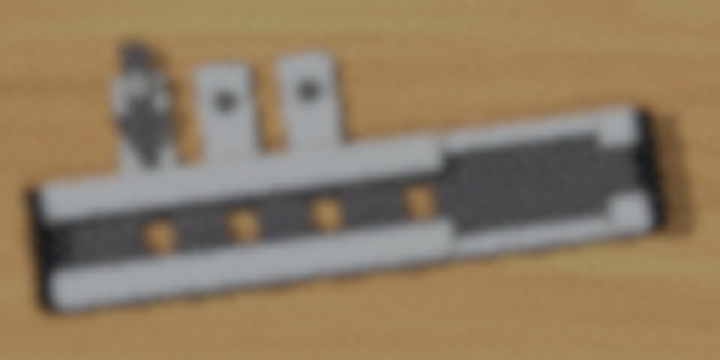

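View pics/za.png

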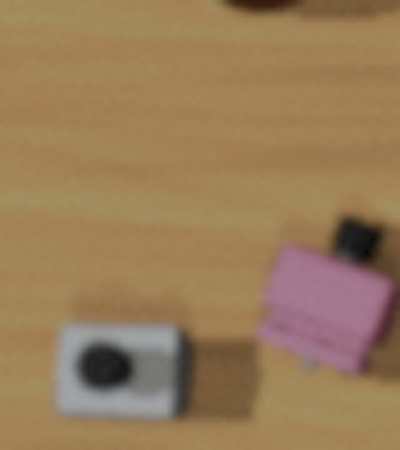

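The pointer, at zoomed (150,165), aims at the leftmost hole, (160,237). That makes the target track x = 175 mm. The stop's body top has zoomed corners at about (57,325) and (182,416). Next: compute rough poses, then take wrist views over both.

```bash
python3 - <<'E'
from h import *
ci=camera_info("top")
Z=lambda p,f,o:(np.array(p)+.5)/f-.5+o
h=pix2world(ci,Z([[160,237],[245,224],[327,213],[420,202]],6,[270,175]),.009)[:,:2]
s=np.array([175,135,95,50])/1e3
A=np.c_[np.ones(4),s]; c,res,_,_=np.linalg.lstsq(A,h,rcond=None)
th=np.arctan2(c[1,1],c[1,0]); print("track origin",c[0],"yaw",th,np.linalg.norm(c[1]))
q=pix2world(ci,Z([[57,325],[180,325],[182,415],[57,417]],5,[170,175]),.055)[:,:2]
d=(q[0]-q[1]+q[3]-q[2]); print("stop",q.mean(0),"yaw",np.arctan2(d[1],d[0]),np.linalg.norm(d)/2)
stop=q.mean(0); ys=np.arctan2(d[1],d[0])
w=camera_info("wrist"); st=get_state(); Rt=rot(st["eef_rot"])
print("cam in tool",Rt.T@(w["origin"]-st["tcp_pos"]),(Rt.T@rot(w["orientation"])).round(3))
coff=Rt.T@(w["origin"]-st["tcp_pos"]); vd=-(Rt.T@rot(w["orientation"]))[:,2]
def view(P,yaw,z,name):
    best=None
    for y in (yaw,yaw+np.pi):
        M=rot(down(y)); o=M@coff; v=M@vd
        k=(z+o[2]-P[2])/-v[2]; p=np.array([P[0],P[1],0])-(o+k*v); p[2]=z
        j=ik(p,down(y))
        if j is not None:
            c=max(abs(np.array(j)-st["joint_pos"])); print(name,y,p,c)
            if best is None or c<best[0]: best=(c,p,y)
    move_pose(best[1],down(best[2])); dwell(.3)
    i=camera_info("wrist"); im=capture("wrist"); cv2.imwrite(f"pics/{name}.png",im)
    import pickle; pickle.dump(i,open(f"{name}.pkl","wb")); return im
T=c[0]+.085*np.array([np.cos(th),np.sin(th)])
a=view([*T,.01],th-np.pi/2,.38,"wtrack")
b=view([*stop,.04],ys-np.pi/2,.33,"wstop")
cv2.imwrite("pics/w2.png",np.vstack([a[50:350],b[50:350]])); print(get_state()["time_s"],get_state()["joint_pos"])
E
```

```text
track origin [ 0.57657725 -0.14306276] yaw 1.7115174904020667 0.9938696840960733
stop [0.44795318 0.30720697] yaw 1.5903517780494951 0.06876099952443816
cam in tool [ 0.06899133 -0.00119875  0.03032409] [[ 0.001  0.963  0.271]
 [ 1.    -0.001 -0.001]
 [-0.001  0.271 -0.963]]
wtrack 0.14072116360717013 [ 0.56182659 -0.0325762   0.38      ] 0.7549808919061527
wtrack 3.2823138171969632 [ 0.56748418 -0.08522976  0.38      ] 2.3166887982860387
wstop 0.019555451254598566 [0.44883914 0.31120703 0.33      ] 1.378215852986132
wstop 3.1611481048443917 [0.44706722 0.30320692 0.33      ] 1.8550250533584736
4.8583 [-0.06213786  0.46008936 -0.80405542  1.88695818  0.4003994   0.9626364
 -1.03014753]
```

View pics/w2.png

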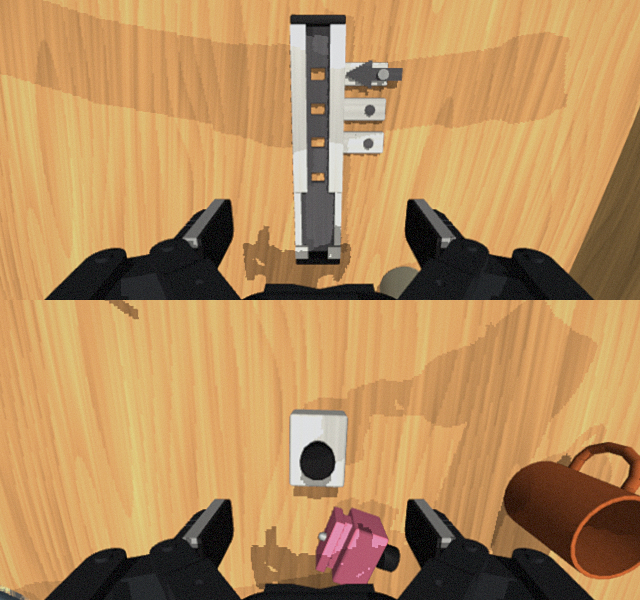

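The wrist views show the track vertical, with holes at u≈318 and its mouth at the bottom. The stop's body top spans about (290–346, 413–487), and the pink block below it is clear of the grasp. I'll magnify both for precise corner readings.

```bash
python3 - <<'E'
import cv2,numpy as np
a=cv2.imread("pics/wtrack.png")[60:320,285:415]; b=cv2.imread("pics/wstop.png")[155:245,280:360]
o=np.zeros((598,720,3),np.uint8)
A=cv2.resize(a,(299,598),interpolation=cv2.INTER_CUBIC);B=cv2.resize(b,(400,450),interpolation=cv2.INTER_CUBIC)
o[:,:299]=A;o[:450,310:710]=B
cv2.imwrite("pics/z2.png",o)
E
```

```text
(no output)
```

View pics/z2.png

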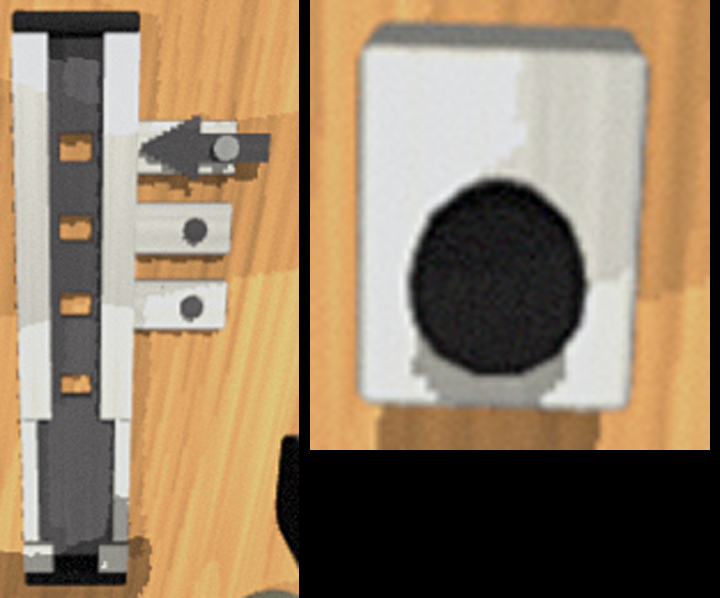

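The lip steps at track x=±38 sit at zoomed rows 418 and 543, with the lips' inner edges at u=50 and u=100. The stop's top corners are (361,47), (646,58), (630,408) and (360,402). Fitting both poses.

```bash
python3 - <<'E'
from h import *
import pickle
from scipy.optimize import least_squares
ct=pickle.load(open("wtrack.pkl","rb"));cs=pickle.load(open("wstop.pkl","rb"))
def fit(ci,obs,mod,x0):
    obs=np.array(obs,float);mod=np.array(mod,float)
    w=~np.isnan(obs)
    def f(p):
        c,s=np.cos(p[2]),np.sin(p[2])
        P=np.c_[p[0]+c*mod[:,0]-s*mod[:,1],p[1]+s*mod[:,0]+c*mod[:,1],mod[:,2]]
        return (world2pix(ci,P)-obs)[w]
    r=least_squares(f,x0,x_scale=[.01,.01,.1]);print(r.x.round(4),r.fun.round(1));return r.x
n=np.nan
Z=lambda L,f,o:[[(u+.5)/f-.5+o[0],(v+.5)/f-.5+o[1]] for u,v in L]
T=fit(ct,Z([(51,418),(99,418),(52,543),(99,543),(48,n),(104,n),(13,n),(139,n),(22,n),(132,n)],2.3,(285,60)),
 [(.038,.013,.025),(.038,-.013,.025),(-.038,.013,.025),(-.038,-.013,.025),(.224,.013,.025),(.224,-.013,.025),(.224,.029,.025),(.224,-.029,.025),(.038,.029,.025),(.038,-.029,.025)],[.5766,-.143,1.7115])
S=fit(cs,Z([(51,47),(336,58),(320,408),(50,402)],5,(280,155)),[(.033,.025,.055),(.033,-.025,.055),(-.033,-.025,.055),(-.033,.025,.055)],[.448,.307,1.59])
np.save("T.npy",T);np.save("S.npy",S)
c,s=np.cos(T[2]),np.sin(T[2])
for x in(.05,.095,.135,.175):
    print(((world2pix(ct,[T[0]+c*x,T[1]+s*x,.009])[0]-[285,60]+.5)*2.3).round(0))
print("knob",((world2pix(cs,[S[0],S[1],.089])[0]-[280,155]+.5)*5).round(0)+[310,0])
E
```

```text
[ 0.576  -0.1393  1.7107] [-0.  -0.3  0.7 -0.3  0.2  0.4  0.1  0.4 -0.4  0.4 -0.6  0.6 -0.7 -0.3]
[0.4484 0.3125 1.5628] [-1.1 -0.8  1.3 -1.4  0.5  1.4 -0.8  1.2]
[ 76. 386.]
[ 76. 305.]
[ 77. 228.]
[ 77. 146.]
knob [499. 296.]
```

```bash
python3 - <<'E'
from h import *
T=np.load("T.npy");S=np.load("S.npy"); G=grasp_offset
ys=S[2]-np.pi/2; yt=T[2]-np.pi/2
ungrasp()
line_to([S[0],S[1],.14+G],.15,down(ys))
print(line_to([S[0],S[1],.039+G],.08,f_stop=12))
grab(40); dwell(.2); s=get_state(); print(s["grip_width"],s["grasp_force"],s["tcp_pos"],s["time_s"])
z0=s["tcp_pos"][2]
line_to([S[0],S[1],z0+.03],.05); s=get_state(); print(s["ft_force"],s["grip_width"])
line_to([S[0],S[1],z0+.13],.15)
line_to([T[0],T[1],z0+.13],.2,down(yt))
line_to([T[0],T[1],z0+.035],.15); dwell(.3)
print(get_state()["ft_force"])
print("hit",line_to([T[0],T[1],z0+.007],.02,f_stop=5))
s=get_state(); print(s["tcp_pos"][2]-z0,s["tcp_pos"],s["ft_force"],s["time_s"],s["grip_width"])
cv2.imwrite("pics/placed.png",capture("wrist"))
cv2.imwrite("pics/placeds.png",capture("scene"))
o=np.zeros((560,640,3),np.uint8);o[:400]=cv2.imread("pics/placed.png")
o[:,:]=np.vstack([o[200:400],cv2.resize(cv2.imread("pics/placeds.png")[150:270,250:463],(640,360))])
cv2.imwrite("pics/p2.png",o)
E
```

```text
False
0.5773484041849385 43.65806221961975 [0.44848865 0.31262044 0.19413579] 7.4917
[ 0.39773116 -0.30898828 -7.49123222] 0.5788603097858005
[-0.97129255 -0.19177599 -6.99840859]
hit True
0.009001048660957162 [ 0.57603229 -0.13930333  0.20313684] [ 0.51824579 -0.50020151  6.19792328] 13.8417 0.5794919525076448
```

View pics/p2.png

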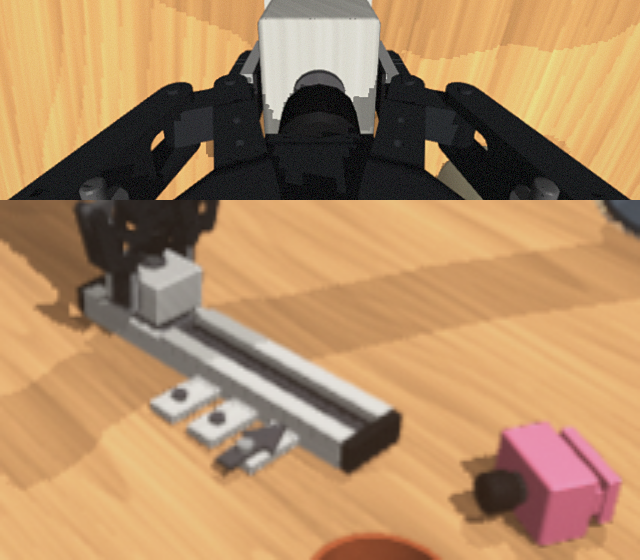

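The stop rests on the floor: it came down exactly 9.0 mm above its bench height, in the mouth and aligned. Releasing it, then looking from above to measure its position along the track.

```bash
python3 - <<'E'
from h import *
import pickle
T=np.load("T.npy"); p=get_state()["tcp_pos"]
ungrasp(); dwell(.5)
line_to([p[0],p[1],.32],.15); dwell(.3)
i=camera_info("wrist"); im=capture("wrist"); pickle.dump(i,open("w3.pkl","wb"))
c,s=np.cos(T[2]),np.sin(T[2])
P=[[T[0]+c*x-s*y,T[1]+s*x+c*y,z] for x,y,z in [(.033,.025,.064),(.033,-.025,.064),(-.033,-.025,.064),(-.033,.025,.064),(.05,0,.009),(.095,0,.009),(0,0,.098),(.038,.013,.025),(.038,-.013,.025)]]
q=world2pix(i,P); print(q.round(1))
cv2.imwrite("pics/w3.png",im); cr=cv2.resize(im[80:330,240:400],None,fx=2.4,fy=2.4,interpolation=cv2.INTER_CUBIC)
for u,v in (q-[240,80]+.5)*2.4: cv2.circle(cr,(int(u),int(v)),2,(0,0,255),-1)
cv2.imwrite("pics/z3.png",cr); print(get_state()["time_s"])
E
```

```text
[[288.5 170.7]
 [352.7 170.8]
 [350.1 248.8]
 [290.7 248.6]
 [320.7 143.5]
 [320.8  93.2]
 [320.4 225.7]
 [306.3 158.2]
 [335.  158.3]]
16.1833
```

View pics/z3.png

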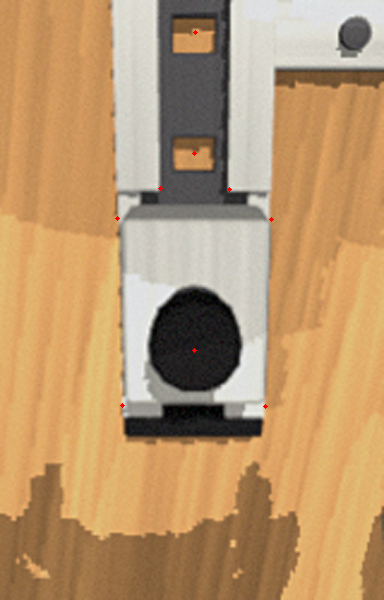

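Observed body edges match the prediction to within about 1 mm, so the stop sits at track x≈0. Now the knob: grip, pull up, slide, lower, release.

```bash
python3 - <<'E'
from h import *
import pickle
T=np.load("T.npy"); G=grasp_offset; c,s=np.cos(T[2]),np.sin(T[2])
at=lambda x,z:[T[0]+c*x,T[1]+s*x,z+G]
def st(m): q=get_state(); print(m,(q["tcp_pos"]-[0,0,G]).round(4),q["ft_force"].round(1),round(q["grip_width"],3),round(q["grasp_force"],1),round(q["time_s"],2))
line_to(at(0,.12),.15)
print(line_to(at(0,.087),.06,f_stop=10)); st("down")
grab(30); dwell(.2); st("grip")
print(line_to(at(0,.093),.03,f_stop=12)); st("up")
hit=line_to(at(.175,.093),.07,f_stop=20); print(hit); st("slid")
if not hit:
    dwell(.2); print(line_to(at(.175,.084),.02,f_stop=6)); st("lowered")
E
```

```text
False
down [ 0.5761 -0.1393  0.087 ] [0.  0.3 0.9] 1.003 0.0 17.33
grip [ 0.5762 -0.1393  0.0873] [ 0.6 -0.1  1.8] 0.316 29.6 18.1
False
up [ 0.5756 -0.1394  0.0925] [-0.4  0.4 -3.3] 0.317 29.7 18.45
False
slid [0.5516 0.0337 0.093 ] [ 0.3 -0.8 -2.9] 0.312 29.7 21.1
False
lowered [0.5517 0.0339 0.084 ] [ 1.5 -0.6 -2.6] 0.313 29.8 21.9
```

It lowered 3 mm past the floor-level position with no resistance, so the pin is in the hole. Releasing and checking.

```bash
python3 - <<'E'
from h import *
T=np.load("T.npy"); p=get_state()["tcp_pos"]
ungrasp(); dwell(.3); line_to([p[0],p[1],.32],.12); dwell(.4)
i=camera_info("wrist"); im=capture("wrist")
c,s=np.cos(T[2]),np.sin(T[2]); x0=.175
W=lambda x,y,z:[T[0]+c*(x0+x)-s*y,T[1]+s*(x0+x)+c*y,z]
a=np.linspace(0,2*np.pi,24,endpoint=False)
P=[W(x,y,.064) for x in(.033,-.033) for y in(.025,-.025)]
def draw(i,im,crop,f):
    x0,x1,y0,y1=crop; cr=cv2.resize(im[y0:y1,x0:x1],None,fx=f,fy=f,interpolation=cv2.INTER_CUBIC)
    for pts,col in((P,(0,0,255)),([W(.014*np.cos(t),.014*np.sin(t),.091) for t in a],(0,255,0)),([W(.014*np.cos(t),.014*np.sin(t),.098) for t in a],(255,0,255))):
        for u,v in (world2pix(i,pts)-[x0,y0]+.5)*f: cv2.circle(cr,(int(u),int(v)),1,col,-1)
    return cr
A=draw(i,im,(250,400,130,290),3.4)
B=draw(camera_info("scene"),capture("scene"),(310,390,170,250),4.3)
o=np.zeros((max(len(A),len(B)),A.shape[1]+B.shape[1],3),np.uint8); o[:len(A),:A.shape[1]]=A;o[:len(B),A.shape[1]:]=B
print(o.shape); o=o[:600,:800]; cv2.imwrite("pics/f.png",o); print(get_state()["time_s"])
E
```

```text
(544, 854, 3)
24.125
```

View pics/f.png

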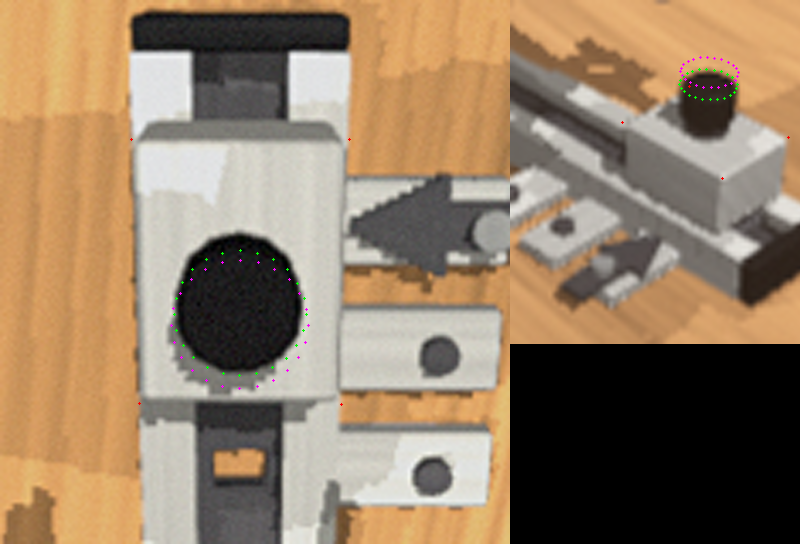

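The stop is centred beside the pointer at the last hole. The knob top at (708,88) in the right-hand panel matches the fully snapped-in outline (green). The arm is clear of everything, so I'm handing in.

```bash
python3 -c "
from rig import *
print(close_job())"
```

```text
the job is handed in; nothing more can be done
None
```

I handed the job in at about 24 s of robot time: the stop is let go at the pointer's hole (track x = 175 mm), and the last pictures show its plunger snapped in; no verdict came back.

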